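# Lock a brass plaque into its turnover stand and turn it face down

## Task

The carrier with the brass plaque is sticking out of the cradle of the turnover stand: push it fully home until the latch drops behind its tooth, then give its tab a firm tug outward, keeping up the pull for a moment, to make sure that the latch holds. Only then turn the cradle by its handle bar right over, half a turn, until the handle lies on the rests at the opposite side and the plaque is face down, ready for chasing its back. Let go, and leave the other things on the table where they are.

Things in the scene. Friction and masses are not known exactly. Their poses are not given: they have to be found in the camera images.
- stand: Turnover stand, fixed: base plate 250 x 250 x 10 mm, two grey posts at x = +-113 mm, 147 mm high. Origin: centre of its underside. Its x axis is parallel to the trunnion axis, 125 mm above the origin. At the start the handle is at stand +y, the cradle's open mouth and the tab at -y. Rest pillars (x +-90, y +-112 mm, 117 mm high) catch the handle's arms at both ends of the half turn.
- cradle (a joint): Angle of the cradle (rad): 0 at the start (level, face up, handle at stand +y), grows as the handle rises over the top, hard stop 3.14 (handle at stand -y, level, face down). Stiff: 2 to 4 N at the handle; stays where it is left. A U of two rails along stand y (outer faces x = +-94 mm, 24 mm high, from y = -80 mm) and a crossbar at y = 70 to 86 mm, 24 mm high.
- handle_bar (a point): Middle of the cradle's handle: dark round bar 14 mm thick, parallel to the trunnion axis and 140 mm from it, on two arms at its ends, 160 mm clear between them. Clear gap between bar and crossbar 47 mm. The bar turns in a light grip; fingers pointing down can keep hold of it from above through the whole half turn.
- slide (a joint): How far the carrier sticks out of the cradle (m): 0 fully home at its hard stop, 0.03 to 0.06 at the start, 0.08 at most. Out is stand -y while the cradle is at 0. About 2 N of friction; the latch adds 1 to 2 N near home. Latched, it has 4 mm of play: tugged, it reads about 0.004 and goes no farther. Not latched, it slides out freely, and drops out when the cradle is turned.
- cassette: The carrier: aluminium frame 146 mm wide (stand x), 148 mm long, 16 mm thick, round a brass plaque, with a pull tab at its outer end. Origin on the trunnion axis (stand centre) when fully home, mid-thickness; axes as the stand's while the cradle is at 0, z up out of the plaque's face. The frame's top face is at z = +8 mm; the plaque and its ornament are lower.
- tab_top (a point): Middle of the top edge of the carrier's upright tab: a flat plate 60 mm wide (stand x), 8 mm thick (stand y; this point is mid-thickness, 84 mm from the trunnion axis when home), standing 26 mm above the frame's top face, its top 34 mm above the axis. Both faces are free: push it home from outside, tug it from inside with 5 to 10 N (100 mm free there, over the plaque).
- latch (a joint): Lift of the spring latch on the crossbar (rad): 0 when down, 0.5 at most. The carrier's tooth lifts it about 0.2 on the way in; it drops back to 0 behind the tooth when the carrier is within 3 mm of home. It works by itself and needs no touching.
- latch_nose (a point): Lower edge of the latch's nose, 24 mm wide, in the middle of the cradle, 42 mm from the trunnion axis towards the crossbar. The latch reaches 22 mm above the trunnion axis (its thumb tail, over the crossbar, 27 mm).
- hammer: Bystander: a chasing hammer, 250 mm, wooden handle. Origin: centre of its underside.
- punch_a: Bystander: a steel chasing punch 115 mm long, 9 mm square, lying on the stand's base plate below the cradle. Origin: centre of its underside.
- punch_b: Bystander: a steel chasing punch 125 mm long, 9 mm square, lying beside the stand. Origin: centre of its underside.
- cup: Bystander: a white cup, 85 mm high, 72 mm across the rim. Origin: centre of its underside.
- shell_case: Bystander: a brass shell case standing upright, 190 mm high, 72 mm across. Origin: centre of its underside.
- mallet: Bystander: a wooden mallet standing on its head, 212 mm high, 72 mm across. Origin: centre of its underside.
- blank_plate: Bystander: a plain brass plate lying flat, 126 x 112 x 4 mm. Origin: centre of its underside.
- brush: Bystander: a flat brush 190 mm long. Origin: centre of its underside.

How it is judged (in metres and radians):
On the way, in this order (a step that is already met when the one before it is completed fails the run):
1. the carrier is pushed fully home (within 2 mm) with the latch down behind its tooth, the cradle still level (value of joint slide below 0.002 m and value of joint latch below 0.05 rad and value of joint cradle below 0.12 rad), for 0.1 s.
2. the carrier is tugged outward by the fingers with more than 3 N against the latch, which holds it within 8 mm of home, the cradle still level (contact force between the fingers and cassette above 3 N and value of joint slide between 0.0028 and 0.008 m and value of joint latch below 0.05 rad and value of joint cradle below 0.12 rad), for 0.05 s.
3. the cradle is turned over half a turn onto its other rests (within 0.06 rad) (value of joint cradle above 3.08 rad and value of joint slide below 0.008 m), for 0.2 s.
At the end, for the whole second after the job is handed in: The cradle lies half a turn over on its other rests (within 0.06 rad of the stop), plaque face down, at rest; the carrier is within 8 mm of home with the latch down (all of step 3 and value of joint latch below 0.05 rad and not (velocity of joint cradle above 0.05 rad/s)); the robot touches nothing.
It fails at once if the carrier slides out of the tilted cradle (value of joint cradle above 0.3 rad and value of joint slide above 0.012 m).
It fails at once if the carrier is wrenched or rammed with more than 45 N (contact force between the fingers and cassette above 45 N).
It fails at once if a bystander is moved more than 30 mm (distance of any of hammer, punch_a, punch_b, cup, shell_case, mallet, blank_plate, brush from where it was at the start of the episode above 0.03 m).
It also fails if it takes over 70 s, if anything falls off the work surface, if the arm or the gripper's body presses on something with over 40 N, if the wrist force passes 120 N, or if a joint passes its speed limit or range.

## Robot

A 7-joint arm with a two-finger parallel gripper is mounted at the origin on the work surface. World frame = base frame: x ahead of the robot, y to its left, z up, the work surface at z = 0. Lengths are in m, angles in degrees, forces in N, time in s.
With the tool pointing down it reaches from about 0.425 to 0.875 m from the base axis. Payload 4.7 kg.
Tool frame: the origin (TCP) lies at the very end of the fingers, on their centre line; the grasp point (between the pads) lies env.grip_point_offset behind it (env.grip_point_offset is the distance from the TCP to the grasp point, in m); z points along the fingers, y is the direction in which the jaws open and shut (so a half turn about z gives the same grasp; the last joint's range is limited). The gripper opens to 87 mm and grips with 3 to 60 N. Pads are 19 mm wide; open, the fingers measure 117 mm over their backs; the gripper's body (75 mm by 190 mm) begins 51 mm behind the grasp point.
Start: joints at [70.308, 18.392, -4.016, 83.108, 1.295, 78.541, -3.26], TCP at [0.228, -0.609, 0.199] pointing down, gripper open.
Joint ranges: [-163.93, 163.93], [-17.29, 119.83], [-79.2, 71.16], [3.27, 140.29], [-89.18, 269.18], [5.43, 117.66], [-154.24, 154.24]. Speed limits (degrees/s): [147.25, 147.25, 180, 180, 180, 180, 180].

## Interface

Orientations are given as [roll, pitch, yaw] about the fixed x, y, z axes, in that order (R = Rz(yaw) Ry(pitch) Rx(roll)).
In Python, from cell import env gives the robot as it stands.
- The arm moves only by the tool send_rows, never from a script. Its argument "plan" is a list of rows, each a list of 7 numbers: the finger opening in mm, from 0 to 87, then the shift along the tool's x, y, z in mm, then the turn, a rotation vector about the tool's x, y, z in rad. A call has 1 to 12 rows; each row shifts and turns the commanded pose from where the row before left it, along the tool's axes as they then stand; what a row does not reach is not made up. A row lasts 1/10 s, in which the tool goes at most 50 mm and 8.59 degrees, less where a joint would pass 70% of its speed; a pose out of reach is approached as far as the arm can. A call is refused whole if a number of a shift passes 50 or a number of a turn 0.15, either way. A call with a gripper value outside its range is refused whole. The fingers move at their own pace and stop on an object; "grip_force" is the grip in N (left out, the last holds). Time passes only in rows, so rows that do not move let the fingers close. It gives the time, the measured TCP pose, the force and the opening at its end, in the units of the state.
- env.get_obs(): the state, without advancing time (a new reading comes with each control period).
- env.read_camera(name): name is "scene" or "top" or "wrist"; returns the picture (384x512x3 uint8, red, green, blue); there is no depth.
- env.get_calibration(name): a dict with "fx", "fy", "cx", "cy" (pixels), "k1" (the pictures are not rectified: a ray, as slopes to the right and down, at radius r is drawn at 1 + k1 r^2 times it, then the intrinsics apply), "extrinsics" (4x4, takes a point from camera to world coordinates). Camera axes: x right, y down, z forward; pixel columns grow to the right and rows downward; lengths in m; the calibration is good to about 2 mm. A picture is of the moment at which its call begins: read the wrist's pose just before it. get_calibration takes no time and is no camera call; for the wrist camera it gives the pose at the moment of the call.
- env.sign_off(): hands the job in, once; it reports no verdict.
Trained networks look in the newest picture that a camera, given by its name, has taken for a name from the list of things; names that differ only in an ending like _2 or _b are one class to them, and where a whole thing is asked for, a point or a joint stands for the part that bears it (a point fixed in the world has none). Each returns a list of dicts, best first, with "confidence" (0 to 1); they miss things now and then, are a little off and sometimes report something else, mostly with a low value. They report only what shows in the picture. A call takes as long as a camera call.
- env.regions_of(camera, query): "region" (384x512 bool, what is visible of it) and "rect" ([left, top, right, bottom] in pixels, round what is visible of it).
The state is a dict: "time_s": time; "qpos": joint angles; "joint_velocities": joint speeds; "effort": joint torques, N m; "tool_pos": TCP position; "tool_rot": TCP orientation; "force": force on the tool from outside, world axes, zero at the start; "wrist_torque": the same for the moment, N m; "grip_width": finger opening in m.
Only numpy, scipy, OpenCV 4.12 (cv2) and the standard library are available. Lean on these libraries where they do the work, as an engineer would, in place of code of your own. Each camera call takes 0.05 s, during which the arm holds its last target. There are 200 camera calls.

## Working session

There is one attempt and no reset: what is moved stays moved. The work goes in short steps, Python scripts to look and compute and a tool call to move; the robot and the scene stay as the last step left them, time stands still between calls to the robot, and variables do not carry over. Pictures are saved under pics/ and viewed, about 8 in all and at most 12, crops included, and the job is handed in when it is done.

Besides the shell and the picture viewer there is one more tool, called after "Emit:" as name(argument=value, ...), one argument or row to a line, values as JSON. send_rows: Moves the arm, as the interface text tells. Its arguments: {"type":"object","properties":{"plan":{"type":"array"},"grip_force":{"type":"number"}},"required":["plan"]}

```bash
mkdir -p pics; ls
python3 - <<'E'
from cell import env
import cv2,numpy as np
o=env.get_obs();print(o['time_s'],o['tool_pos'],o['tool_rot'],o['force'],env.grip_point_offset)
ims=[]
for c in('scene','top'):
    im=env.read_camera(c);ims.append(im[:,:,::-1])
    k=env.get_calibration(c);print(c,k)
    for q in('stand','handle_bar','tab_top','cassette','latch_nose'):
        for r in env.regions_of(c,q)[:1]:
            m=r['region'];ys,xs=np.nonzero(m);print(q,r['confidence'],r['rect'],xs.mean(),ys.mean())
cv2.imwrite('pics/top.png',cv2.resize(ims[1],(800,600)));cv2.imwrite('pics/scene.png',cv2.resize(ims[0],(800,600)))
E
```

```text
pics
0.0 [ 0.22740828 -0.60827933  0.19837534] [-1.79890664e+02  6.05068484e-03  2.05048851e+01] [ 1.02109248  0.97823429 -0.3762188 ] 0.0187
scene {'fx': 468.4811054189494, 'fy': 468.4811054189494, 'cx': 256.17949525947927, 'cy': 190.6775287115458, 'k1': -0.19896320397243175, 'extrinsics': array([[-0.72203084,  0.48801151, -0.49042453,  1.2764252 ],
       [ 0.69158764,  0.48917159, -0.53142986,  0.82997385],
       [-0.01944214, -0.72288029, -0.69069971,  1.20515162],
       [ 0.        ,  0.        ,  0.        ,  1.        ]])}
stand 0.93 [215.4, 176.1, 313.4, 274.2] 261.3208966922715 223.34817369493652
handle_bar 0.79 [219.0, 177.8, 313.7, 251.8] 260.0694225307668 208.91195960870937
tab_top 0.91 [216.6, 177.0, 288.5, 222.7] 251.97199046483908 198.11263408820025
cassette 0.91 [218.9, 180.1, 285.6, 222.0] 251.56848484848484 197.97333333333333
top {'fx': 479.88033909423194, 'fy': 479.88033909423194, 'cx': 248.54696494459967, 'cy': 192.4266906812252, 'k1': 0.05385792077198538, 'extrinsics': array([[-2.89302273e-02, -9.97390135e-01,  6.61510380e-02,
         4.18043295e-01],
       [-9.99551386e-01,  2.93790677e-02,  5.82218513e-03,
        -2.34296552e-04],
       [-7.75044584e-03, -6.59529246e-02, -9.97792635e-01,
         1.49941865e+00],
       [ 0.00000000e+00,  0.00000000e+00,  0.00000000e+00,
         1.00000000e+00]])}
stand 0.63 [170.5, 130.7, 274.6, 222.1] 226.11380249390857 179.49820839902537
handle_bar 0.79 [167.8, 139.1, 275.8, 211.1] 229.16713513513514 177.0616216216216
tab_top 0.88 [212.5, 152.6, 275.9, 209.2] 243.83931745467473 178.77568432278707
cassette 0.86 [213.9, 150.8, 276.6, 209.5] 243.64776754075123 178.7087172218285
latch_nose 0.6 [197.1, 168.6, 218.2, 178.7] 206.0493827160494 173.22222222222223
```

View pics/top.png

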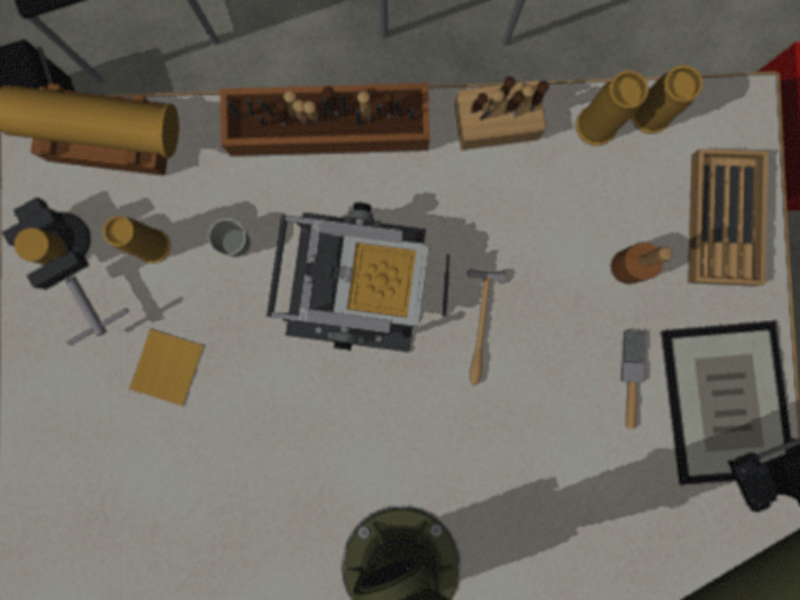

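View pics/scene.png

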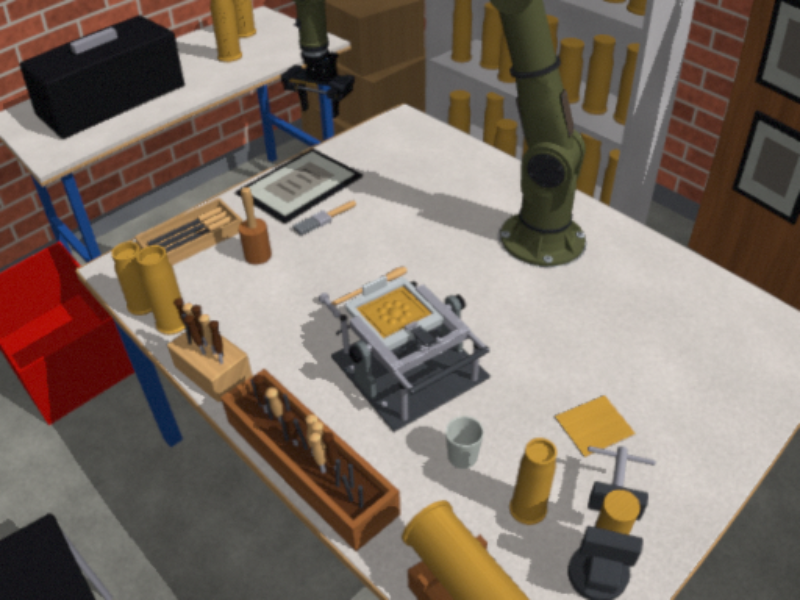

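The top view shows the stand at about (356,280) of 800x600, with the handle bar to the left (world +y) from (285,217) to (270,318). The carrier and tab are to the right. The hammer and punch lie right of the stand, and the cup is up-left of the handle. I'll get a first estimate from these.

```bash
cat > h.py <<'E'
from cell import env
import numpy as np,cv2
def K(c):
    k=env.get_calibration(c)
    return np.array([[k['fx'],0,k['cx']],[0,k['fy'],k['cy']],[0,0,1]]),np.array([k['k1'],0,0,0.]),np.array(k['extrinsics'])
def px2w(uv,z,c,k=None):
    M,d,T=k or K(c); n=cv2.undistortPoints(np.array(uv,float).reshape(-1,1,2),M,d).reshape(-1,2)
    r=np.c_[n,np.ones(len(n))]@T[:3,:3].T; o=T[:3,3]
    return o+r*((z-o[2])/r[:,2])[:,None]
def w2px(P,c,k=None):
    M,d,T=k or K(c); W=np.linalg.inv(T)
    return cv2.projectPoints(np.array(P,float).reshape(-1,1,3),cv2.Rodrigues(W[:3,:3])[0],W[:3,3],M,d)[0].reshape(-1,2)
E
python3 - <<'E'
from h import *
s=.64
def f(n,p,z):
    w=px2w(np.array(p)*s,z,'top');print(n,w.round(4).tolist());return w
h=f('bar',[(285,217),(270,318)],.125)
a=f('axle',[(362,210),(343,345)],.125)
b=f('base',[(286,334),(410,350),(425,228)],.01)
m=env.regions_of('top','cassette')[0]['region'].astype(np.uint8)
r=cv2.minAreaRect(np.argwhere(m)[:,::-1].astype(np.float32));print(r)
f('cass',cv2.boxPoints(r)/s,.133)
print('centre base',(b[0]+b[2])/2,'axle',a.mean(0),'bar',h.mean(0))
for d in(h[0]-h[1],a[0]-a[1],b[2]-b[1]):print(np.degrees(np.arctan2(d[1],d[0])))
d=b[0]-b[1];print(np.degrees(np.arctan2(d[1],d[0]))-90)
E
```

```text
bar [[0.6698, 0.1944, 0.125], [0.4837, 0.2257, 0.125]]
axle [[0.6787, 0.0517, 0.125], [0.4303, 0.0931, 0.125]]
base [[0.4565, 0.2135, 0.01], [0.4176, -0.0316, 0.01], [0.6603, -0.0691, 0.01]]
((243.6699981689453, 178.30999755859375), (56.002864837646484, 53.03301239013672), 8.130102157592773)
cass [[0.4883, 0.112, 0.133], [0.6385, 0.0868, 0.133], [0.6109, -0.0715, 0.133], [0.4611, -0.0453, 0.133]]
centre base [0.55841184 0.07218629 0.01      ] axle [0.55451603 0.07239205 0.125     ] bar [0.57676091 0.21003322 0.125     ]
-9.547017485249455
-9.470062724313678
-8.783716091046228
-9.015398913913046
```

Emit:
send_rows(
  plan=[
    [30, 0, 0, -38, 0, 0, 0.13],
    [30, 0, 0, -38, 0, 0, 0.13],
    [30, 0, 0, -38, 0, 0, 0.13],
    [30, 0, 0, -38, 0, 0, 0.128],
    [30, 13, -36, 0, 0, 0, 0],
    [30, 13, -36, 0, 0, 0, 0],
    [30, 13, -36, 0, 0, 0, 0],
    [30, 13, -36, 0, 0, 0, 0],
    [30, 13, -36, 0, 0, 0, 0],
    [30, 13, -36, 0, 0, 0, 0],
    [30, 13, -36, 0, 0, 0, 0],
    [30, 13, -36, 0, 0, 0, 0],
  ],
  grip_force=20,
)

```text
time_s: 1.85
tool_pos: [0.3768, -0.3396, 0.3517]
tool_rot: [180.0, -0.0, -9.2]
force: [0.9, 0.3, 0.0]
grip_width: 0.0296
```

Emit:
send_rows(
  plan=[
    [30, 13, -36, 0, 0, 0, 0],
    [30, 13, -36, 0, 0, 0, 0],
    [30, 13, -36, 0, 0, 0, 0],
    [30, 13, -36, 0, 0, 0, 0],
    [30, 13, -36, 0, 0, 0, 0],
    [30, 13, -36, 0, 0, 0, 0],
    [30, 0, 0, 0, 0, 0, 0],
    [30, 0, 0, 0, 0, 0, 0],
  ],
)

```text
time_s: 2.65
tool_pos: [0.4879, -0.1396, 0.3515]
tool_rot: [180.0, -0.0, -9.0]
force: [-0.3, -0.3, 0.1]
grip_width: 0.0298
```

Emit:
send_rows(
  plan=[
    [30, 11, -30, 0, 0, 0, 0.002],
    [30, 11, -30, 0, 0, 0, 0],
    [30, 11, -30, 0, 0, 0, 0],
    [30, 0, 0, 0, 0, 0, 0],
    [30, 0, 0, 0, 0, 0, 0],
  ],
)

```text
time_s: 3.15
tool_pos: [0.5345, -0.0581, 0.3513]
tool_rot: [179.9, 0.0, -9.4]
force: [-0.4, -1.4, -0.3]
grip_width: 0.0303
```

Run:
```python
from h import *
o=env.get_obs();print(o['tool_pos'],o['tool_rot'])
k=K('wrist');im=env.read_camera('wrist');print(k[2].round(3))
v=im[:,:,::-1].copy()
for q in('tab_top','handle_bar','latch_nose','cassette'):
    for r in env.regions_of('wrist',q)[:1]:print(q,r['confidence'],r['rect'])
# predicted points
C=np.array([.556,.072,0]);a=np.radians(-9.2);X=np.array([np.cos(a),np.sin(a),0]);Y=np.array([-X[1],X[0],0])
P=[C+X*x+Y*y+[0,0,z] for x,y,z in((-.03,-.129,.159),(.03,-.129,.159),(0,.14,.125),(.113,0,.147),(-.113,0,.147),(-.094,-.08,.137),(.094,-.08,.137))]
p=w2px(P,'wrist',k);print(p.round(1).tolist())
v=cv2.resize(v,(800,600))
for u in p: cv2.drawMarker(v,tuple(int(t) for t in u/.64),(0,0,255),0,10,1)
cv2.imwrite('pics/w1.png',v)
```

```text
[ 0.53451647 -0.05812103  0.35129107] [ 1.79943076e+02  2.28893221e-02 -9.35007225e+00]
[[-0.163 -0.95  -0.267  0.608]
 [-0.987  0.157  0.044 -0.069]
 [ 0.     0.271 -0.963  0.537]
 [ 0.     0.     0.     1.   ]]
tab_top 0.66 [124.1, 100.1, 260.6, 228.4]
handle_bar 0.66 [24.5, 86.1, 259.1, 243.4]
latch_nose 0.77 [71.8, 150.9, 124.6, 182.1]
cassette 0.85 [123.4, 98.7, 256.1, 224.0]
[[255.9, 196.9], [255.7, 144.6], [43.5, 167.6], [137.7, 68.5], [154.2, 258.0], [217.5, 241.1], [212.1, 85.7]]
```

View pics/w1.png

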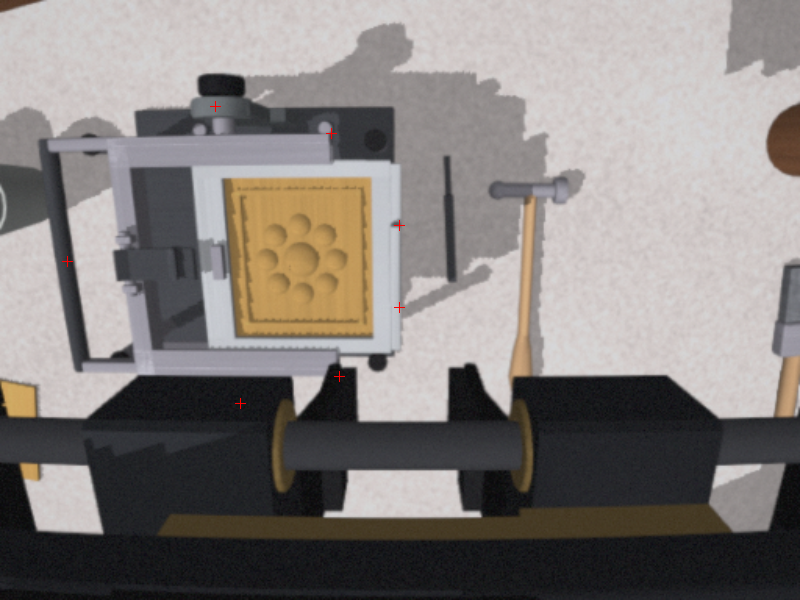

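The picture shows the tab at about (396,265) of 800x600, 3 mm inside its predicted marker. The rail ends and bar match the model within about 3 mm. I'll straddle the tab and descend.

Emit:
send_rows(
  plan=[
    [40, 0, -5, 35, 0, 0, 0],
    [40, 0, 0, 35, 0, 0, 0],
    [40, 0, 0, 35, 0, 0, 0],
    [40, 0, 0, 35, 0, 0, 0],
    [40, 0, 0, 25, 0, 0, 0],
    [40, 0, 0, 20, 0, 0, 0],
    [40, 0, 0, 15, 0, 0, 0],
    [40, 0, 0, 12, 0, 0, 0],
    [40, 0, 0, 0, 0, 0, 0],
    [40, 0, 0, 0, 0, 0, 0],
  ],
)

```text
time_s: 4.4
tool_pos: [0.536, -0.0521, 0.1401]
tool_rot: [180.0, -0.1, -9.3]
force: [-0.3, 0.3, 1.1]
grip_width: 0.0404
```

Run:
```python
from h import *
im=env.read_camera('wrist');cv2.imwrite('pics/w2.png',cv2.resize(im[:,:,::-1],(800,600)))
```

```text
(no output)
```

View pics/w2.png

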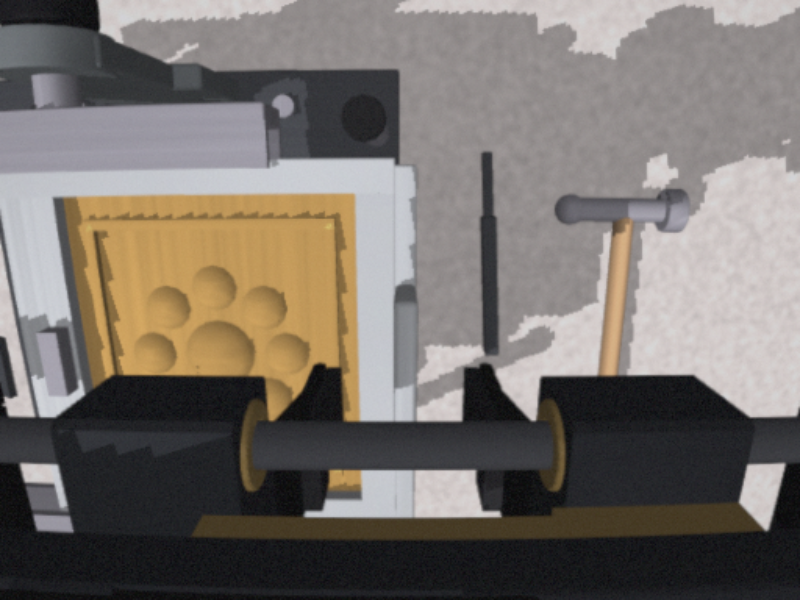

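The tab, at (405,300), is centred between the fingers. Pushing inward now.

Emit:
send_rows(
  plan=[
    [40, 0, -7, 0, 0, 0, 0],
    [40, 0, -6, 0, 0, 0, 0],
    [40, 0, -5, 0, 0, 0, 0],
    [40, 0, -5, 0, 0, 0, 0],
    [40, 0, -5, 0, 0, 0, 0],
    [40, 0, -5, 0, 0, 0, 0],
    [40, 0, -5, 0, 0, 0, 0],
    [40, 0, -4, 0, 0, 0, 0],
    [40, 0, -3, 0, 0, 0, 0],
    [40, 0, 0, 0, 0, 0, 0],
  ],
)

```text
time_s: 5.45
tool_pos: [0.5428, -0.0069, 0.1394]
tool_rot: [-180.0, 0.0, -9.2]
force: [0.1, 0.3, -0.4]
grip_width: 0.0403
```

Emit:
send_rows(
  plan=[
    [40, 0, -2, 0, 0, 0, 0],
    [40, 0, -2, 0, 0, 0, 0],
    [40, 0, -1, 0, 0, 0, 0],
    [40, 0, 0, 0, 0, 0, 0],
  ],
)

```text
time_s: 5.85
tool_pos: [0.5436, -0.0024, 0.1394]
tool_rot: [180.0, -0.0, -9.3]
force: [0.1, 0.3, -0.4]
grip_width: 0.0399
```

Emit:
send_rows(
  plan=[
    [40, 0, -1.5, 0, 0, 0, 0],
    [40, 0, -1.5, 0, 0, 0, 0],
    [40, 0, -1, 0, 0, 0, 0],
  ],
)

```text
time_s: 6.15
tool_pos: [0.5443, 0.0016, 0.1394]
tool_rot: [180.0, 0.0, -9.3]
force: [-0.1, -0.4, 0.2]
grip_width: 0.0405
```

Run:
```python
from h import *
o=env.get_obs();print(o['force'],o['tool_pos'],o['grip_width'])
im=env.read_camera('wrist');cv2.imwrite('pics/w3.png',cv2.resize(im[:,:,::-1],(800,600)))
```

```text
[-0.1023688  -0.3957089   0.22597737] [0.54425724 0.00158042 0.13941284] 0.04045554399368408
```

View pics/w3.png

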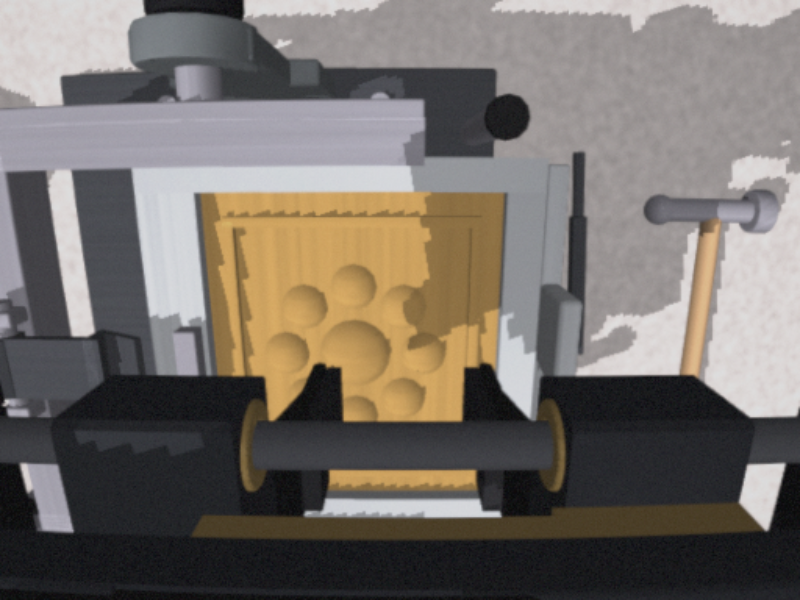

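Run:
```python
from h import *
o=env.get_obs();k=K('wrist');t=o['tool_pos']
C=np.array([.556,.072,0]);a=np.radians(-9.2);X=np.array([np.cos(a),np.sin(a),0]);Y=np.array([-X[1],X[0],0])
print('tcp stand',(t-C)@X,(t-C)@Y)
P=[t,t-Y*.02,t-Y*.02+X*.01,t-Y*.02+X*.01+[0,0,.03],t-Y*.02-X*.01]
print((w2px(P,'wrist',k)/.64).round(0).tolist())
# tab top end seen at (570,290)px ; base of it at (550,388)
for z in(.159,.133):print(z,[(((p-C)@X).round(4),((p-C)@Y).round(4)) for p in px2w(np.array([(541,287),(578,300),(545,375),(425,101),(425,165),(548,165)])*.64,z,'wrist',k)])
```

```text
tcp stand -0.00033005350849650203 -0.07116022860451565
[[406.0, 367.0], [459.0, 367.0], [460.0, 342.0], [470.0, 373.0], [458.0, 392.0]]
0.159 [(np.float64(0.0349), np.float64(-0.1147)), (np.float64(0.0306), np.float64(-0.1272)), (np.float64(0.0044), np.float64(-0.1182)), (np.float64(0.0914), np.float64(-0.0768)), (np.float64(0.0729), np.float64(-0.0769)), (np.float64(0.0731), np.float64(-0.1144))]
0.133 [(np.float64(0.0289), np.float64(-0.1217)), (np.float64(0.0239), np.float64(-0.1361)), (np.float64(-0.0064), np.float64(-0.1258)), (np.float64(0.0942), np.float64(-0.0778)), (np.float64(0.0728), np.float64(-0.078)), (np.float64(0.073), np.float64(-0.1214))]
```

The carrier hasn't moved. The tab is still at stand y ≈ -0.121 (px 565,300), both fingers are now inside it, and no force was felt. So the fingertips passed over the tab, which means my height is off by about 2 cm somewhere. I'll check heights by triangulating between cameras.

Run:
```python
from h import *
# gripper/tab in scene camera
im=env.read_camera('scene');print(env.get_obs()['qpos'])
v=im[:,:,::-1].copy()
t=env.get_obs()['tool_pos']
C=np.array([.556,.072,0]);a=np.radians(-9.2);X=np.array([np.cos(a),np.sin(a),0]);Y=np.array([-X[1],X[0],0])
pts=[C+X*x+Y*y+[0,0,z] for x,y,z in((-.03,-.1235,.159),(.03,-.1235,.159),(.094,.14,.125),(-.094,.14,.125),(.113,0,.147),(.125,.125,.01),(-.125,.125,.01))]+[t-Y*.02,t+Y*.02]
p=w2px(pts,'scene');x0,y0=190,130
c=cv2.resize(v[y0:y0+150,x0:x0+200],(800,600),interpolation=cv2.INTER_CUBIC)
for i,u in enumerate(p): cv2.drawMarker(c,(int((u[0]-x0+.5)*4),int((u[1]-y0+.5)*4)),(0,0,255) if i<7 else (0,255,0),0,14,1)
cv2.imwrite('pics/s2.png',c)
```

```text
[  27.54258016   10.19113811  -33.59448988  101.84303831    5.99072269
   69.74203573 -106.98578439]
```

View pics/s2.png

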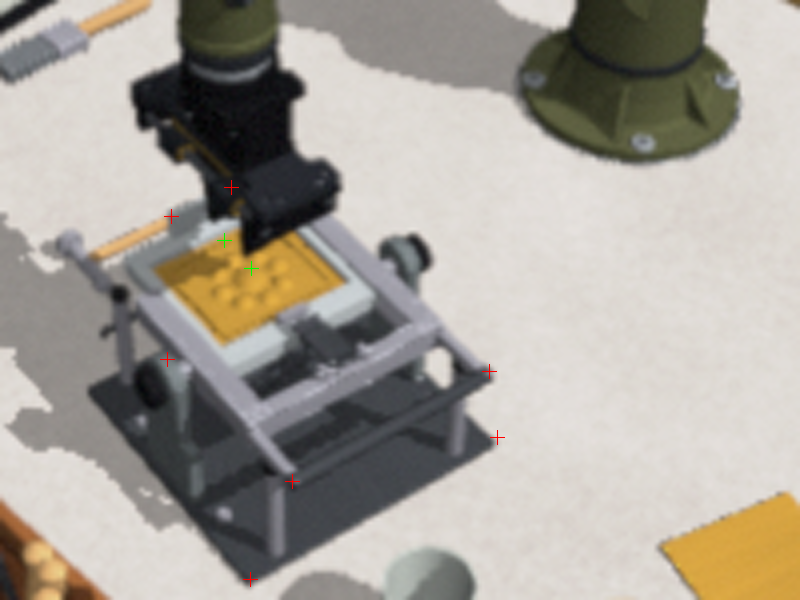

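The scene view shows the stand markers fitting, but the fingertips at (215,220) and (247,250) sit about 18–20 mm above the projected TCP (green, 224,240 and 250,268). So the true tip height is reported z plus about 20 mm. I'll go back over the tab and straddle it lower.

Emit:
send_rows(
  plan=[
    [40, 0, 0, -10, 0, 0, 0],
    [40, 0, 12, 0, 0, 0, 0],
    [40, 0, 14, 0, 0, 0, 0],
    [40, 0, 14, 0, 0, 0, 0],
    [40, 0, 12, 0, 0, 0, 0],
    [40, 0, 0, 0, 0, 0, 0],
    [40, 0, 0, 8, 0, 0, 0],
    [40, 0, 0, 8, 0, 0, 0],
    [40, 0, 0, 6, 0, 0, 0],
    [40, 0, 0, 4, 0, 0, 0],
    [40, 0, 0, 2, 0, 0, 0],
    [40, 0, 0, 0, 0, 0, 0],
  ],
)

```text
time_s: 7.45
tool_pos: [0.5357, -0.0497, 0.121]
tool_rot: [-180.0, 0.0, -9.3]
force: [0.4, -0.3, -0.1]
grip_width: 0.0401
```

Emit:
send_rows(
  plan=[
    [40, 0, 0, 1, 0, 0, 0],
    [40, 0, -5, 0, 0, 0, 0],
    [40, 0, -5, 0, 0, 0, 0],
    [40, 0, -3, 0, 0, 0, 0],
    [40, 0, -3, 0, 0, 0, 0],
    [40, 0, -3, 0, 0, 0, 0],
    [40, 0, -3, 0, 0, 0, 0],
  ],
)

```text
time_s: 8.15
tool_pos: [0.5395, -0.0284, 0.1206]
tool_rot: [180.0, -0.0, -9.3]
force: [-1.2, -2.3, 1.0]
grip_width: 0.0401
```

Contact now, at about 2.5 N of friction. Continuing.

Emit:
send_rows(
  plan=[
    [40, 0, -4, 0, 0, 0, 0],
    [40, 0, -4, 0, 0, 0, 0],
    [40, 0, -4, 0, 0, 0, 0],
    [40, 0, -4, 0, 0, 0, 0],
    [40, 0, -4, 0, 0, 0, 0],
    [40, 0, -3, 0, 0, 0, 0],
    [40, 0, -2, 0, 0, 0, 0],
  ],
)

```text
time_s: 8.85
tool_pos: [0.5437, -0.0031, 0.1205]
tool_rot: [-180.0, -0.0, -9.3]
force: [-0.2, -2.2, 1.6]
grip_width: 0.0398
```

Emit:
send_rows(
  plan=[
    [40, 0, -1.5, 0, 0, 0, 0],
    [40, 0, -1.5, 0, 0, 0, 0],
    [40, 0, -1, 0, 0, 0, 0],
  ],
)

```text
time_s: 9.15
tool_pos: [0.5443, 0.0006, 0.1205]
tool_rot: [-180.0, -0.0, -9.3]
force: [1.6, -2.2, 1.2]
grip_width: 0.0404
```

Emit:
send_rows(
  plan=[
    [40, 0, -1, 0, 0, 0, 0],
    [40, 0, -1, 0, 0, 0, 0],
  ],
)

```text
time_s: 9.35
tool_pos: [0.5445, 0.0024, 0.1204]
tool_rot: [180.0, -0.0, -9.3]
force: [0.7, -2.7, 1.2]
grip_width: 0.0402
```

Emit:
send_rows(
  plan=[
    [40, 0, -1, 0, 0, 0, 0],
    [40, 0, -1, 0, 0, 0, 0],
  ],
)

```text
time_s: 9.55
tool_pos: [0.5445, 0.0047, 0.1202]
tool_rot: [-180.0, 0.0, -9.3]
force: [-0.2, -1.7, -0.1]
grip_width: 0.0397
```

Emit:
send_rows(
  plan=[
    [40, 0, -1, 0, 0, 0, 0],
    [40, 0, -0.5, 0, 0, 0, 0],
  ],
)

```text
time_s: 9.75
tool_pos: [0.5448, 0.0062, 0.1203]
tool_rot: [-180.0, 0.0, -9.3]
force: [0.0, -1.7, -0.4]
grip_width: 0.04
```

Emit:
send_rows(
  plan=[
    [40, 0, -0.5, 0, 0, 0, 0],
    [40, 0, -0.5, 0, 0, 0, 0],
  ],
)

```text
time_s: 9.95
tool_pos: [0.5448, 0.0062, 0.1202]
tool_rot: [179.9, 0.0, -9.3]
force: [-0.1, -4.7, -0.5]
grip_width: 0.0401
```

Emit:
send_rows(
  plan=[
    [40, 0, -0.7, 0, 0, 0, 0],
    [40, 0, 0, 0, 0, 0, 0],
  ],
)

```text
time_s: 10.15
tool_pos: [0.5448, 0.0062, 0.1202]
tool_rot: [179.9, 0.0, -9.3]
force: [-1.5, -5.6, 0.8]
grip_width: 0.04
```

Emit:
send_rows(
  plan=[
    [40, 0, -0.7, 0, 0, 0, 0],
    [40, 0, 0, 0, 0, 0, 0],
    [40, 0, 0, 0, 0, 0, 0],
  ],
)

```text
time_s: 10.45
tool_pos: [0.5448, 0.0063, 0.1202]
tool_rot: [179.9, 0.1, -9.4]
force: [-2.2, -5.3, 1.4]
grip_width: 0.0397
```

Run:
```python
from h import *
o=env.get_obs();print(o['force'],o['tool_pos'])
im=env.read_camera('wrist');cv2.imwrite('pics/w4.png',cv2.resize(im[:,:,::-1],(800,600)))
```

```text
[-2.23893197 -5.26290011  1.42325363] [0.54480465 0.00625325 0.12019041]
```

View pics/w4.png

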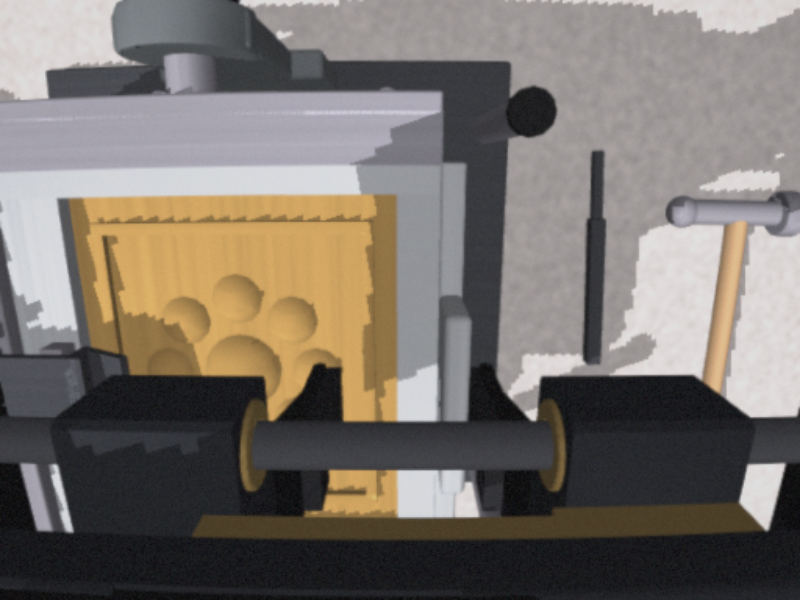

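The carrier's end is now flush with the rail ends (px 442) and the outer finger bears on the tab. I'll press a little harder to be sure, then check the latch by tugging.

Emit:
send_rows(
  plan=[
    [40, 0, -1.5, 0, 0, 0, 0],
    [40, 0, -1.5, 0, 0, 0, 0],
    [40, 0, 0, 0, 0, 0, 0],
    [40, 0, 0, 0, 0, 0, 0],
  ],
)

```text
time_s: 10.9
tool_pos: [0.5448, 0.0062, 0.1201]
tool_rot: [179.6, 0.1, -9.5]
force: [-2.5, -10.4, 2.2]
grip_width: 0.04
```

Emit:
send_rows(
  plan=[
    [40, 0, -2, 0, 0, 0, 0],
    [40, 0, 0, 0, 0, 0, 0],
    [40, 0, 0, 0, 0, 0, 0],
  ],
)

```text
time_s: 11.2
tool_pos: [0.5448, 0.0062, 0.12]
tool_rot: [179.5, 0.1, -9.5]
force: [-3.4, -13.7, 3.6]
grip_width: 0.0399
```

It is firmly on the stop: 14 N with no movement. Now back off and tug.

Emit:
send_rows(
  plan=[
    [40, 0, 7, 0, 0, 0, 0],
    [40, 0, 8, 0, 0, 0, 0],
    [40, 0, 8, 0, 0, 0, 0],
    [40, 0, 8, 0, 0, 0, 0],
    [40, 0, 5, 0, 0, 0, 0],
    [40, 0, 0, 0, 0, 0, 0],
  ],
)

```text
time_s: 11.8
tool_pos: [0.5403, -0.0233, 0.1204]
tool_rot: [180.0, 0.0, -9.4]
force: [-0.3, 0.7, -0.1]
grip_width: 0.0401
```

Emit:
send_rows(
  plan=[
    [40, 0, 1.5, 0, 0, 0, 0],
    [40, 0, 1.5, 0, 0, 0, 0],
    [40, 0, 1.5, 0, 0, 0, 0],
    [40, 0, 0, 0, 0, 0, 0],
  ],
)

```text
time_s: 12.2
tool_pos: [0.5397, -0.0263, 0.1205]
tool_rot: [-180.0, -0.0, -9.3]
force: [0.3, 1.2, 0.8]
grip_width: 0.0402
```

Emit:
send_rows(
  plan=[
    [40, 0, 1.5, 0, 0, 0, 0],
    [40, 0, 1.5, 0, 0, 0, 0],
    [40, 0, 0, 0, 0, 0, 0],
  ],
)

```text
time_s: 12.5
tool_pos: [0.5392, -0.0294, 0.1205]
tool_rot: [-180.0, -0.0, -9.3]
force: [-0.3, 2.4, -0.3]
grip_width: 0.0399
```

Emit:
send_rows(
  plan=[
    [40, 0, 1.5, 0, 0, 0, 0],
    [40, 0, 1, 0, 0, 0, 0],
    [40, 0, 0, 0, 0, 0, 0],
  ],
)

```text
time_s: 12.8
tool_pos: [0.5392, -0.0294, 0.1204]
tool_rot: [-179.8, -0.0, -9.2]
force: [1.9, 7.1, -0.6]
grip_width: 0.04
```

Emit:
send_rows(
  plan=[
    [40, 0, 1, 0, 0, 0, 0],
    [40, 0, 1, 0, 0, 0, 0],
    [40, 0, 0, 0, 0, 0, 0],
  ],
)

```text
time_s: 13.1
tool_pos: [0.5392, -0.0294, 0.1204]
tool_rot: [-179.7, -0.0, -9.1]
force: [3.4, 10.0, -2.2]
grip_width: 0.0404
```

The latch holds at 10 N with no further movement. I'll hold for a moment, unload, lift out and go over to the handle.

Emit:
send_rows(
  plan=[
    [40, 0, 0, 0, 0, 0, 0],
    [40, 0, 0, 0, 0, 0, 0],
    [40, 0, 0, 0, 0, 0, 0],
    [40, 0, -5, 0, 0, 0, 0],
    [40, 0, -8, 0, 0, 0, 0],
    [40, 0, -8, 0, 0, 0, 0],
    [40, 0, 0, -20, 0, 0, 0],
    [40, 0, 0, -40, 0, 0, 0],
    [40, 0, 0, -40, 0, 0, 0],
    [50, 0, 0, 0, 0, 0, 0],
  ],
)

```text
time_s: 14.1
tool_pos: [0.5454, -0.0134, 0.2265]
tool_rot: [180.0, -0.6, -9.3]
force: [0.0, 0.2, -0.8]
grip_width: 0.0428
```

Emit:
send_rows(
  plan=[
    [50, 0, -35, 0, 0, 0, 0],
    [50, 0, -35, 0, 0, 0, 0],
    [50, 0, -35, 0, 0, 0, 0],
    [50, 0, -35, 0, 0, 0, 0],
    [50, 0, -35, 0, 0, 0, 0],
    [50, 0, -35, 0, 0, 0, 0],
    [50, 0, -18, 0, 0, 0, 0],
    [50, 0, 0, 0, 0, 0, 0],
    [50, 0, 0, 0, 0, 0, 0],
  ],
)

```text
time_s: 15.0
tool_pos: [0.5785, 0.2109, 0.2197]
tool_rot: [179.9, 0.0, -9.3]
force: [0.3, -1.4, 0.5]
grip_width: 0.0499
```

Run:
```python
from h import *
o=env.get_obs();t=o['tool_pos'];print(t,o['tool_rot'],o['force'])
C=np.array([.556,.072,0]);a=np.radians(-9.2);X=np.array([np.cos(a),np.sin(a),0]);Y=np.array([-X[1],X[0],0])
print('stand',(t-C)@X,(t-C)@Y)
k=K('wrist');im=env.read_camera('wrist')
v=cv2.resize(im[:,:,::-1],(800,600))
for u in w2px([C+X*x+Y*.1413+[0,0,.125] for x in(-.08,0,.08)],'wrist',k)/.64:cv2.drawMarker(v,tuple(int(q) for q in u),(0,0,255),0,10,1)
cv2.imwrite('pics/w5.png',v)
```

```text
[0.57848299 0.21091443 0.2197152 ] [ 1.79918220e+02  3.83961269e-02 -9.27684768e+00] [ 0.34751124 -1.44379105  0.52662819]
stand -1.6024916700109492e-05 0.14072207605464251
```

View pics/w5.png

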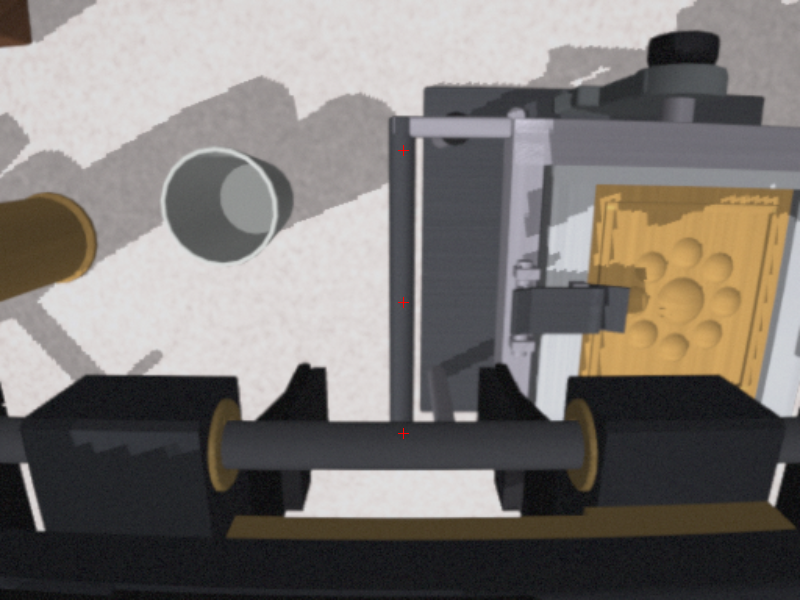

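The bar is at px x≈402, centred between the fingers (315 and 490), and the markers lie on it. Descend and grip lightly.

Emit:
send_rows(
  plan=[
    [40, 0, 0, 30, 0, 0, 0],
    [40, 0, 0, 30, 0, 0, 0],
    [40, 0, 0, 30, 0, 0, 0],
    [40, 0, 0, 20, 0, 0, 0],
    [40, 0, 0, 12, 0, 0, 0],
    [40, 0, 0, 6, 0, 0, 0],
    [40, 0, 0, 4, 0, 0, 0],
    [40, 0, 0, 0, 0, 0, 0],
  ],
)

```text
time_s: 15.85
tool_pos: [0.5791, 0.2113, 0.0889]
tool_rot: [-180.0, -0.0, -9.3]
force: [-0.8, 0.5, 0.7]
grip_width: 0.0401
```

Emit:
send_rows(
  plan=[
    [10, 0, 0, 0, 0, 0, 0],
    [5, 0, 0, 0, 0, 0, 0],
    [5, 0, 0, 0, 0, 0, 0],
    [5, 0, 0, 0, 0, 0, 0],
    [5, 0, 0, 0, 0, 0, 0],
    [5, 0, 0, 0, 0, 0, 0],
  ],
  grip_force=8,
)

```text
time_s: 16.45
tool_pos: [0.5787, 0.2115, 0.0887]
tool_rot: [180.0, -0.0, -9.3]
force: [-0.2, 0.3, 0.8]
grip_width: 0.014
```

The bar is gripped at 14 mm. First third of the half turn (5° per row, radius 140 mm).

Emit:
send_rows(
  plan=[
    [5, 0, 0.5, -12.2, 0, 0, 0],
    [5, 0, 1.6, -12.1, 0, 0, 0],
    [5, 0, 2.6, -11.9, 0, 0, 0],
    [5, 0, 3.7, -11.7, 0, 0, 0],
    [5, 0, 4.7, -11.3, 0, 0, 0],
    [5, 0, 5.6, -10.8, 0, 0, 0],
    [5, 0, 6.6, -10.3, 0, 0, 0],
    [5, 0, 7.4, -9.7, 0, 0, 0],
    [5, 0, 8.3, -9.0, 0, 0, 0],
    [5, 0, 9.0, -8.3, 0, 0, 0],
    [5, 0, 9.7, -7.4, 0, 0, 0],
    [5, 0, 10.3, -6.6, 0, 0, 0],
  ],
)

```text
time_s: 17.65
tool_pos: [0.5682, 0.1471, 0.2138]
tool_rot: [-179.6, -0.3, -9.1]
force: [2.5, 8.6, 6.8]
grip_width: 0.0135
```

Emit:
send_rows(
  plan=[
    [5, 0, 0, 0, 0, 0, 0],
    [5, 0, 0, 0, 0, 0, 0],
    [5, 0, 0, 0, 0, 0, 0],
  ],
)

```text
time_s: 17.95
tool_pos: [0.5681, 0.1457, 0.2145]
tool_rot: [-179.7, -0.3, -9.2]
force: [0.3, 5.5, 11.3]
grip_width: 0.0137
```

Run:
```python
from h import *
o=env.get_obs();print(o['force'],o['wrist_torque'])
a=env.read_camera('scene')[90:240,180:380,::-1];b=env.read_camera('wrist')[:,:,::-1]
cv2.imwrite('pics/c6.png',np.hstack([cv2.resize(a,(400,300),interpolation=cv2.INTER_CUBIC),cv2.resize(b,(400,300))]))
```

```text
[ 0.33349332  5.51496721 11.33667222] [1.35023701 0.12156362 0.02029008]
```

View pics/c6.png

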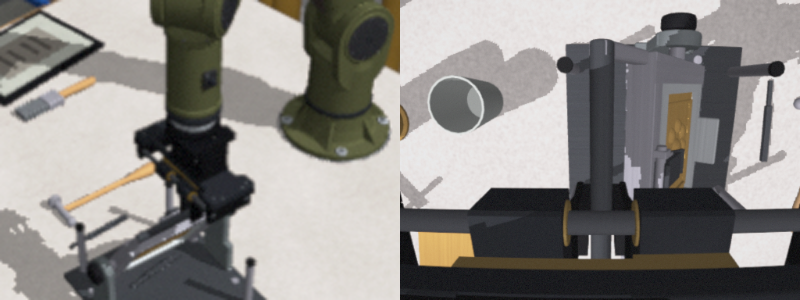

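The picture shows the cradle at roughly 60° with the bar still well between the fingers. The bar has slipped a few mm down the pads, giving an 11 N radial load, which is harmless. Continue.

Emit:
send_rows(
  plan=[
    [5, 0, 10.8, -5.6, 0, 0, 0],
    [5, 0, 11.3, -4.7, 0, 0, 0],
    [5, 0, 11.6, -3.7, 0, 0, 0],
    [5, 0, 11.9, -2.6, 0, 0, 0],
    [5, 0, 12.1, -1.6, 0, 0, 0],
    [5, 0, 12.2, -0.5, 0, 0, 0],
  ],
)

```text
time_s: 18.65
tool_pos: [0.5562, 0.0748, 0.2318]
tool_rot: [-179.9, -0.2, -9.2]
force: [0.0, 2.5, 4.5]
grip_width: 0.0133
```

Emit:
send_rows(
  plan=[
    [5, 0, 12.2, 0.5, 0, 0, 0],
    [5, 0, 12.1, 1.6, 0, 0, 0],
    [5, 0, 11.9, 2.6, 0, 0, 0],
    [5, 0, 11.6, 3.7, 0, 0, 0],
    [5, 0, 11.3, 4.7, 0, 0, 0],
    [5, 0, 10.8, 5.6, 0, 0, 0],
  ],
)

```text
time_s: 19.25
tool_pos: [0.5442, 0.0034, 0.209]
tool_rot: [180.0, 0.0, -9.3]
force: [0.1, 0.8, 0.7]
grip_width: 0.0142
```

Emit:
send_rows(
  plan=[
    [5, 0, 10.3, 6.6, 0, 0, 0],
    [5, 0, 9.7, 7.4, 0, 0, 0],
    [5, 0, 9.0, 8.3, 0, 0, 0],
    [5, 0, 8.3, 9.0, 0, 0, 0],
    [5, 0, 7.4, 9.7, 0, 0, 0],
    [5, 0, 6.6, 10.3, 0, 0, 0],
    [5, 0, 5.6, 10.8, 0, 0, 0],
    [5, 0, 4.7, 11.3, 0, 0, 0],
    [5, 0, 3.7, 11.6, 0, 0, 0],
    [5, 0, 2.6, 11.9, 0, 0, 0],
    [5, 0, 1.6, 12.1, 0, 0, 0],
    [5, 0, 0.5, 11, 0, 0, 0],
  ],
)

```text
time_s: 20.45
tool_pos: [0.5333, -0.0649, 0.0886]
tool_rot: [180.0, 0.0, -9.3]
force: [-1.5, 0.4, 1.9]
grip_width: 0.0136
```

Emit:
send_rows(
  plan=[
    [5, 0, 0, 2, 0, 0, 0],
    [5, 0, 0, 2, 0, 0, 0],
    [5, 0, 0, 0, 0, 0, 0],
  ],
)

```text
time_s: 20.75
tool_pos: [0.5334, -0.0649, 0.0864]
tool_rot: [179.9, 0.0, -9.3]
force: [-2.7, 0.2, 4.9]
grip_width: 0.0137
```

Emit:
send_rows(
  plan=[
    [5, 0, 0, 0, 0, 0, 0],
    [5, 0, 0, 2, 0, 0, 0],
    [5, 0, 0, 2, 0, 0, 0],
    [5, 0, 0, 0, 0, 0, 0],
    [5, 0, 0, 0, 0, 0, 0],
  ],
  grip_force=25,
)

```text
time_s: 21.25
tool_pos: [0.5337, -0.0651, 0.086]
tool_rot: [179.9, -0.0, -9.3]
force: [-12.2, 0.7, 26.7]
grip_width: 0.0134
```

Run:
```python
from h import *
o=env.get_obs();print(o['force'],o['tool_pos'])
C=np.array([.5562,.0733,0]);a=np.radians(-9.2);X=np.array([np.cos(a),np.sin(a),0]);Y=np.array([-X[1],X[0],0])
b=env.read_camera('scene')[110:260,180:380,::-1]
c=cv2.resize(b,(800,600),interpolation=cv2.INTER_CUBIC)
for x in(-.09,.09):
    u=w2px([C+X*x-Y*.14+[0,0,.125]],'scene')[0];cv2.drawMarker(c,(int((u[0]-180+.5)*4),int((u[1]-110+.5)*4)),(0,0,255),0,14,1)
cv2.imwrite('pics/c7.png',c)
```

```text
[-12.21589593   0.65563622  26.72778186] [ 0.53370455 -0.06507635  0.08597199]
```

View pics/c7.png

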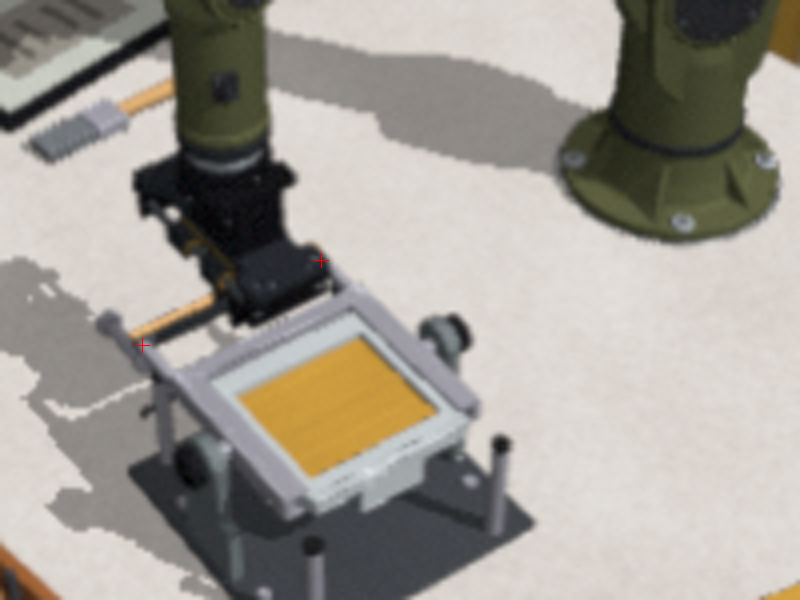

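The cradle is over and level, resting hard on the rests (27 N, rigid). The bar markers line up and the plaque's back is up. Unload, open, rise.

Emit:
send_rows(
  plan=[
    [5, 0, 0, -2, 0, 0, 0],
    [5, 0, 0, -2, 0, 0, 0],
    [5, 0, 0, 0, 0, 0, 0],
    [40, 0, 0, 0, 0, 0, 0],
    [40, 0, 0, 0, 0, 0, 0],
    [40, 0, 0, 0, 0, 0, 0],
    [40, 0, 0, 0, 0, 0, 0],
    [40, 0, 0, 0, 0, 0, 0],
  ],
  grip_force=8,
)

```text
time_s: 22.1
tool_pos: [0.5334, -0.0646, 0.0856]
tool_rot: [180.0, 0.0, -9.3]
force: [-0.4, -0.4, -0.4]
grip_width: 0.0385
```

Emit:
send_rows(
  plan=[
    [40, 0, 0, -10, 0, 0, 0],
    [40, 0, 0, -25, 0, 0, 0],
    [40, 0, 0, -40, 0, 0, 0],
    [40, 0, 0, -40, 0, 0, 0],
    [40, 0, 0, -40, 0, 0, 0],
    [40, 0, 0, -40, 0, 0, 0],
    [40, 0, 0, 0, 0, 0, 0],
    [40, 0, 0, 0, 0, 0, 0],
  ],
)

```text
time_s: 22.9
tool_pos: [0.534, -0.0645, 0.2823]
tool_rot: [180.0, -0.2, -9.3]
force: [-0.9, 0.6, -1.2]
grip_width: 0.04
```

Run:
```python
from h import *
o=env.get_obs();print(o['force'],o['tool_pos'])
C=np.array([.5562,.0733,0]);a=np.radians(-9.2);X=np.array([np.cos(a),np.sin(a),0]);Y=np.array([-X[1],X[0],0])
b=env.read_camera('scene')[110:260,180:380,::-1]
c=cv2.resize(b,(800,600),interpolation=cv2.INTER_CUBIC)
for x,y,z in((-.09,-.14,.125),(.09,-.14,.125),(.03,.088,.091),(-.03,.088,.091)):
    u=w2px([C+X*x+Y*y+[0,0,z]],'scene')[0];cv2.drawMarker(c,(int((u[0]-180+.5)*4),int((u[1]-110+.5)*4)),(0,0,255),0,14,1)
cv2.imwrite('pics/c8.png',c)
```

```text
[-0.93270877  0.58026123 -1.20502979] [ 0.53402918 -0.06448096  0.28230714]
```

View pics/c8.png

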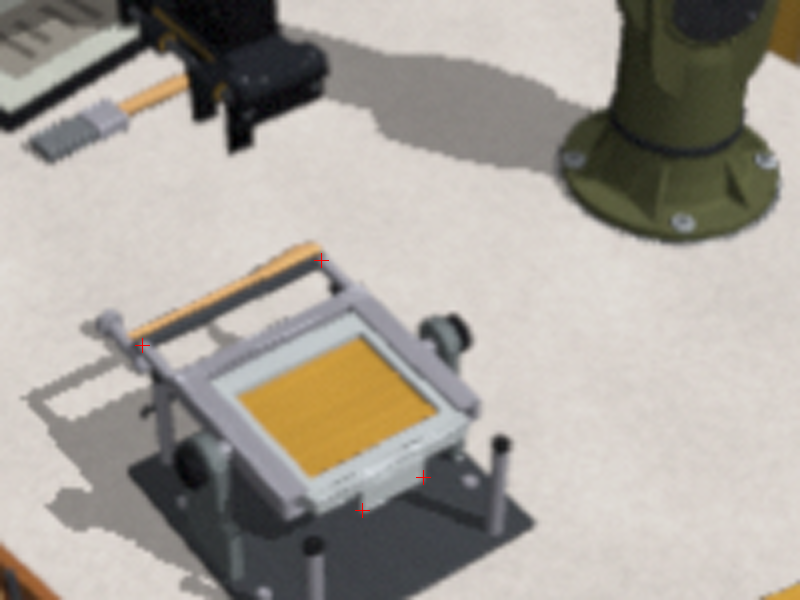

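The cradle rests level at the far side with the handle on its markers. The tab is at its home position and the gripper is well clear. Handing in.

```bash
python3 -c "
from cell import env
print(env.sign_off())"
```

```text
the job is handed in; nothing more can be done
None
```

The job is done and handed in at about 23 s of the 70 s allowed. Sign-off gave no verdict, so these results rest on the forces and camera pictures.

- **Push home:** I pushed the carrier in until it stopped dead, with 14 N on the tab and no further movement.
- **Tug:** I pulled the tab outward and kept up the pull. The wrist force rose to 10 N, and the carrier stopped about 4 mm out, which matches the latch's play, so the latch held.
- **Turnover:** I turned the cradle half a turn by its handle bar, pressed it onto the far rests (27 N, rigid), then opened the fingers and lifted clear.

**Last check:** The final scene picture shows the handle at its expected place on the rests, the plaque face down, the tab at its home position and the gripper well clear. The nearby things it shows (hammer, brush) look unmoved. I did not check the other bystanders or measure any of them, and I could not read the latch angle directly.

**What disagreed:**
- **Height error:** The fingertips sit about 2 cm higher than the reported tool position suggests. My first push therefore passed over the tab without touching it, and I corrected for this before the real push.
- **Slip during the turn:** The bar slipped about 6 mm in the grip at around 60°, with about 11 N of side load, and the slip evened out over the rest of the turn.

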